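Close the board holder's jaw by one hole

ROBOT

A 6-joint arm with a two-finger parallel gripper is mounted at the origin on the work surface. World frame = base frame: x ahead of the robot, y to its left, z up, the work surface at z = 0. Lengths are in m, angles in rad, forces in N, time in s.
With the tool pointing down it reaches from about 0.275 to 0.75 m from the base axis. Payload 10.2 kg.
Tool frame: the origin (TCP) lies midway between the tips of the shut fingers; the grasp point (between the pads) lies 19 mm behind it (env.hold_point_z is the distance from the TCP to the grasp point, in m); x points along the fingers, z is the direction in which the jaws open and shut, and the axes are right-handed (so a half turn about x gives the same grasp; the last joint's range is limited). The gripper opens to 85 mm and grips with 20 to 120 N. Pads are 22 mm wide; open, the fingers measure 114 mm over their backs; the gripper's body (76 mm by 85 mm) begins 54 mm behind the grasp point. The pads swing forward as they close: fully open they stand 13 mm farther back than shut.
Start: joints at [1.041, 0.313, 1.498, -0, 1.331, -0.223], TCP at [0.159, 0.5, 0.231] pointing down, gripper open.
Joint ranges: [-2.94, 2.94], [-0.97, 2.17], [0.19, 2.56], [-1.23, 4.37], [0.02, 3.11], [-2.88, 2.88]. Speed limits (rad/s): [2.39, 2.39, 3.01, 3.14, 3.14, 3.14].

INTERFACE

Orientations are given as a unit quaternion [x, y, z, w].
In Python, from bench import env, kinematics, monitor, eyes, job gives the robot as it stands. The module is installed in compiled form; this text tells all that it offers. Calls block until the motion is done:
- env.reach(position, orientation): joint-space move of the TCP to a pose.
- env.movel(position, velocity=0.15, frame=None, guard=None): straight line of the TCP; frame=None keeps the orientation; velocity is the mean speed in m/s. With guard (N) it stops when the force on the tool has changed by that much, and returns True; else False.
- env.set_joints(angles): joint-space move.
- env.release() and env.close_gripper(effort=None): open the fingers fully, or close them until they stop; effort is the grip in N (None keeps the last).
- env.hold(seconds).
- kinematics.ik(position, orientation): joint angles nearest the present ones, or None.
- monitor.sense(): the state.
- eyes.grab_frame(name): name is "scene" or "top" or "wrist"; returns a dict with "frame" (420x560x3 uint8, red, green, blue), "mtx" (3x3 intrinsics, pixels), "view" (4x4, takes a point from world to camera coordinates). Camera axes: x right, y down, z forward; pixel columns grow to the right and rows downward; lengths in m; the calibration is good to about 2 mm. A picture is of the moment at which its call begins. There is no depth.
A pose or a line that the arm cannot do raises env.MotionError and nothing moves.
- job.hand_in(): hands the job in, once; it reports no verdict.
The state is a dict: "clock": time; "joints": joint angles; "qvel": joint speeds; "joint_efforts": joint torques, N m; "position": TCP position; "ee_rot": TCP orientation; "contact_force": force on the tool from outside, world axes, zero at the start; "ft_torque": the same for the moment, N m; "finger_gap": opening from 0.0 (shut) to 1.0 (fully open).
Only numpy, scipy, OpenCV 4.12 (cv2) and the standard library are available. Lean on these libraries where they do the work, as an engineer would, in place of code of your own. Each camera call takes 0.05 s, during which the arm holds its last target.

TASK

The jaw of the circuit-board holder has to come in by one hole, so that its slot takes the free edge of the board. Slacken the saddle's clamp screw (the bar-headed one) by about a quarter turn anticlockwise, pull up the round plunger knob, slide the saddle 20 mm towards the board to the next hole and let the pin go fully home there, without shifting the board or disturbing the other things on the bench. Finish still gripping the plunger knob with the pin held home, and keep holding it there: I will tighten the clamp.

Things in the scene. Friction and masses are not known exactly. Their poses are not given: they have to be found in the camera images.
- holder: circuit-board holder, fixed, on a 3 mm mat: aluminium rail 340 mm long, 30 mm wide, top 36 mm above its base, on two cross feet; 10 mm holes along its top every 20 mm. Origin: on the rail's centre line at its base (3 mm above the bench); y runs along the rail towards the fixed jaw (at y = 0.115), z up. Both jaws are slotted bars 116 mm long across the rail, tops 88 mm above the base
- jaw_slot (a point): middle of the back of the sliding jaw's slot, 78 mm above the holder's base. This jaw is one piece with a saddle 146 mm long, 46 mm wide that slides on the rail (saddle's top 49 mm above the base) and carries the plunger and the clamp screw. Axes as the holder's
- jaw (a joint): position of the saddle along the rail, m: about 0 at the start, its pin in a hole; grows towards the fixed jaw and the board; the next hole that way is at 0.020. Dragging it takes about 2 N when the clamp screw is slack; over 20 N when the screw is tight; it cannot move while the pin is in a hole
- knob_center (a point): centre of the pull knob of the spring plunger: a round black knob 26 mm across and 24 mm tall, upright, on top of the saddle, 77 mm above the holder's base when the pin is home (28 mm above the saddle's top); its axis is over the rail's centre line, 52 mm behind the sliding jaw bar
- pull_knob: the same round knob as a body; its origin is on the knob's axis, 77 mm below the knob's centre (at the level of the holder's base when the pin is home); z up
- plunger (a joint): how far the plunger pin is pulled up, m: 0 = fully home, 0.010 or more = the 8 mm pin is clear of the hole in the rail, 0.013 = its stop. A spring pushes it down with 5 N when home, 9 N at the stop
- wing_grip (a point): centre of the clamp screw's black bar head: 42 mm long, 10 mm thick, 24 mm tall, on top of the saddle, 64 mm from the plunger knob on the side away from the jaw, 75.5 mm above the holder's base. The point's y axis lies along the bar, x across its thickness, z up (the screw's axis)
- wing (a joint): angle of the clamp screw, rad: near 0 = tight; growing as it is turned anticlockwise seen from above, which loosens it (fully slack from about 0.8; stop at 2.4). Takes under 0.2 N m and stays where it is left
- board_center (a point): centre of the green circuit board, loose, 100 mm along the rail by 92 mm by 2 mm: one edge lies in the slot of the fixed jaw, and it rests level on a black rest, 76 mm above the holder's base; its free edge stands 13 mm short of the sliding jaw's slot at the start. With the jaw at the next hole the edge is in the slot with 1.5 mm to spare before it touches the slot's back
- tweezers_center (a point): steel tweezers, 115 mm long, 8 mm high, lying on the mat beside the holder; the point is their middle
- flux_center (a point): small flux jar, 42 mm across, 36 mm tall, standing on the mat beside the holder; the point is its middle
- screwdriver_grip (a point): screwdriver, 150 mm long, lying on the mat on the robot's side of the holder; the point is on its handle
- solder_center (a point): spool of solder, 56 mm across, 32 mm tall; the point is its middle
- spirit_center (a point): cleaning-spirit bottle, 60 mm across, 150 mm tall; the point is its middle
- mug_center (a point): white mug, 82 mm across, 92 mm tall; the point is its middle
- air_can_center (a point): duster can, 52 mm across, 160 mm tall; the point is its middle
Not all that is in view belongs to the job. There is more than one size of the part that bears board_center; the job needs the smaller.

How it is judged:
On the way, in this order (a step that is already met when the one before it is completed fails the run):
1. the clamp screw is slackened, the saddle still at its old hole (value of joint wing above 0.9 rad and value of joint jaw below 0.004 m), for 0.1 s.
2. the plunger is pulled clear of the old hole (value of joint plunger above 0.0075 m and value of joint jaw below 0.006 m), for 0.05 s.
3. the saddle is at the next hole with the pin home (value of joint jaw between 0.0175 and 0.0225 m and value of joint plunger below 0.002 m), for 0.2 s.
At the end, for the whole second after the job is handed in: Saddle at the next hole (17.5 to 22.5 mm), pin home within 2 mm, clamp screw still slack (over 0.8 rad), fingers on the knob with over 10 N, board level in the holder within 6 mm across and about 4 mm along the rail, free edge in the slot (all of step 3 and value of joint wing above 0.8 rad and contact force between the fingers and pull_knob above 10 N and y of board_center in the frame of holder between 0.0585 and 0.0675 m and x of board_center in the frame of holder between -0.006 and 0.006 m and z of board_center in the frame of holder between 0.07 and 0.084 m and angle between board_center's own z axis and vertical below 0.08 rad); the arm keeps its last pose, push and grip.
It fails at once if the board is knocked out of place (15 mm) or tipped (distance of board_center from where it was at the start of the episode above 0.015 m or angle between board_center's own z axis and vertical above 0.25 rad).
It fails at once if another thing on the bench is pushed away by more than 30 mm (distance of any of tweezers_center, flux_center, screwdriver_grip, solder_center, spirit_center, mug_center, air_can_center from where it was at the start of the episode above 0.03 m).
It also fails if it takes over 42 s, if anything falls off the work surface, if the arm or the gripper's body presses on something with over 40 N, if the wrist force passes 120 N, or if a joint passes its speed limit or range.

## Working session

There is one attempt and no reset: what is moved stays moved. The work goes in short steps, each a Python script; the robot and the scene stay as the last script left them, time stands still between calls to the robot, and variables do not carry over. Pictures are saved under pics/ and viewed, and the job is handed in when it is done.

```bash
mkdir -p pics; ls; python3 - <<'E'
from bench import env, kinematics, monitor, eyes, job
import cv2
for n in ["scene","top","wrist"]:
    f=eyes.grab_frame(n); cv2.imwrite(f"pics/{n}0.png",f["frame"][:,:,::-1]); print(n,f["mtx"].tolist(),f["view"].round(4).tolist())
s=monitor.sense(); print(s["clock"],s["position"],s["ee_rot"],s["finger_gap"],env.hold_point_z)
E
```

```text
pics
scene [[534.8166649266141, 0.0, 278.863379860201], [0.0, 534.8166649266141, 202.35627516946943], [0.0, 0.0, 1.0]] [[0.7229, 0.6907, -0.0213, -0.3684], [0.3763, -0.4194, -0.8261, -0.1462], [-0.5795, 0.5892, -0.563, 1.762], [0.0, 0.0, 0.0, 1.0]]
top [[496.0246434336665, 0.0, 274.50423615107536], [0.0, 496.0246434336665, 208.8509687853181], [0.0, 0.0, 1.0]] [[-0.003, -0.9998, 0.0213, -0.0228], [-0.9874, -0.0004, -0.1579, 0.5538], [0.1579, -0.0215, -0.9872, 1.1742], [0.0, 0.0, 0.0, 1.0]]
wrist [[291.5233805950204, 0.0, 275.5378825674231], [0.0, 291.5233805950204, 214.14882048575242], [0.0, 0.0, 1.0]] [[0.3015, 0.9535, -0.0015, -0.5258], [0.901, -0.2844, 0.3277, -0.0428], [0.312, -0.1002, -0.9448, 0.3808], [0.0, 0.0, 0.0, 1.0]]
0.15 [0.15849987 0.50031438 0.23087785] [-0.41785587  0.57083664  0.41758843  0.57022969] 1.0024341983863185 0.0187
```

View pics/scene0.png

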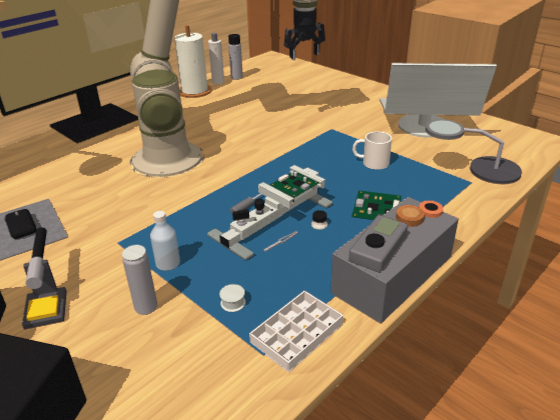

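View pics/top0.png

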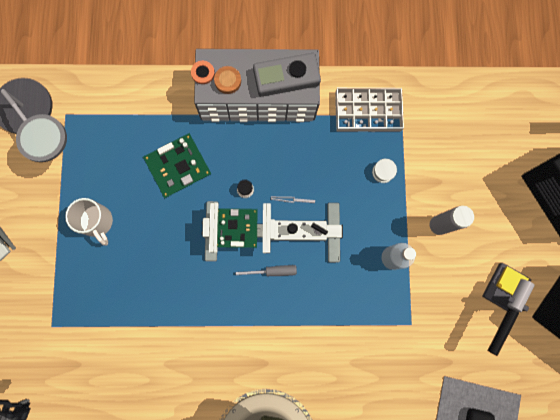

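View pics/wrist0.png

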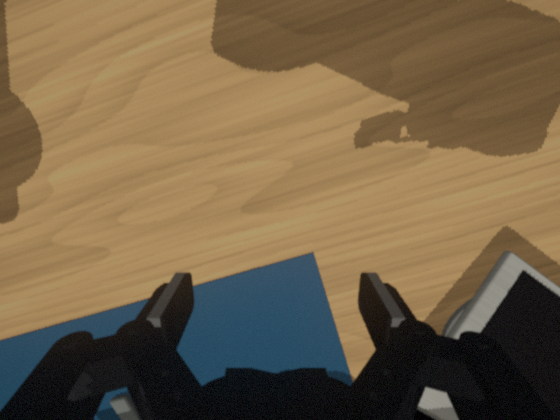

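The top picture shows the holder along world +y, to the left in the picture. The fixed jaw is at about (210,230), the sliding jaw at (266,228), the knob at (292,229) and the bar head at (319,229). I'll enlarge this area.

```bash
python3 - <<'E'
import cv2
i=cv2.imread("pics/top0.png")[190:275,190:350]
cv2.imwrite("pics/topc.png",cv2.resize(i,None,fx=5,fy=5,interpolation=cv2.INTER_CUBIC))
i=cv2.imread("pics/scene0.png")[160:265,200:340]
cv2.imwrite("pics/scenec.png",cv2.resize(i,None,fx=5,fy=5,interpolation=cv2.INTER_CUBIC))
E
```

```text
(no output)
```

View pics/topc.png

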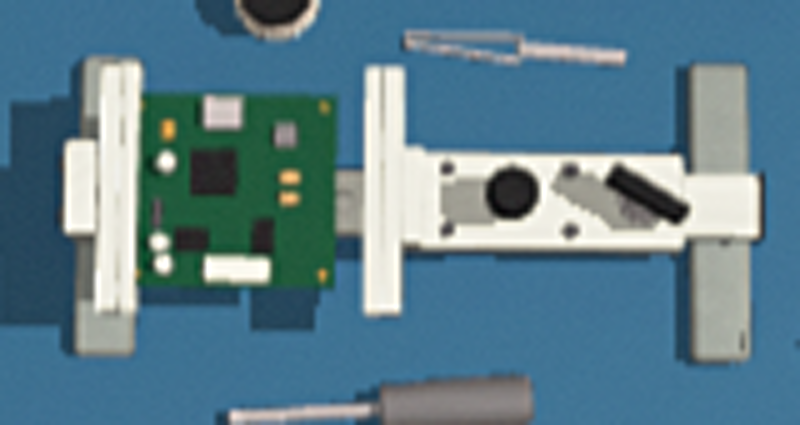

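View pics/scenec.png

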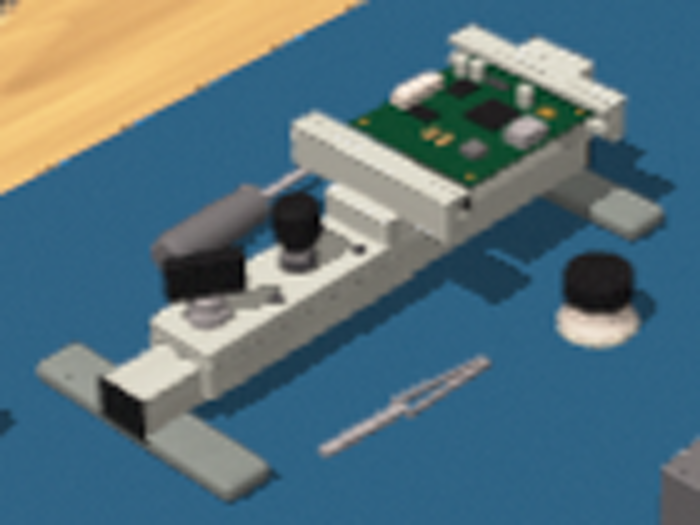

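```bash
cat > h.py <<'E'
import numpy as np, cv2
from bench import env, kinematics, monitor, eyes, job
from scipy.spatial.transform import Rotation as R
def back(f,u,v,z):
    V=np.array(f["view"]);r=V[:3,:3];t=V[:3,3]
    d=r.T@np.linalg.solve(f["mtx"],[u,v,1.]);c=-r.T@t
    return c+d*(z-c[2])/d[2]
def proj(f,p):
    V=np.array(f["view"]);q=f["mtx"]@(V[:3,:3]@np.asarray(p)+V[:3,3]);return q[:2]/q[2]
def down(yaw):
    "tool x down, tool z (opening) at angle yaw in the world xy plane"
    x=np.array([0,0,-1.]);z=np.array([np.cos(yaw),np.sin(yaw),0]);y=np.cross(z,x)
    return R.from_matrix(np.c_[x,y,z]).as_quat()
def snap(n,name):
    f=eyes.grab_frame(n);cv2.imwrite(f"pics/{name}.png",f["frame"][:,:,::-1]);np.savez(f"{name}.npz",**f);return f
E
python3 - <<'E'
from h import *
f=eyes.grab_frame("top")
c=lambda x,y:((x+.5)/5-.5+190,(y+.5)/5-.5+190)
for n,p,z in [("knobtop",(512,190),.092),("wing",(648,192),.0905),("w1",(615,172),.0905),("w2",(683,212),.0905),
 ("sj top far",(384,68),.091),("sj near",(382,313),.091),("fj far",(122,62),.091),("fj near",(115,312),.091),("railend",(762,207),.039)]:
    print(n,back(f,*c(*p),z).round(4))
for a in (0,np.pi/2,-np.pi/2):
    print(kinematics.ik([.38,.0,.25],down(a)))
print(R.from_quat(monitor.sense()["ee_rot"]).as_matrix().round(3))
E
```

```text
knobtop [ 0.5016 -0.0634  0.092 ]
wing [ 0.5008 -0.1275  0.0905]
w1 [ 0.5103 -0.1121  0.0905]
w2 [ 0.4914 -0.1438  0.0905]
sj top far [ 0.5598 -0.0034  0.091 ]
sj near [ 0.4441 -0.0024  0.091 ]
fj far [0.5626 0.1203 0.091 ]
fj near [0.4448 0.1216 0.091 ]
railend [ 0.4996 -0.1893  0.039 ]
[-3.11043922e-01 -3.24852788e-02  1.84939021e+00 -4.44089210e-16
  1.32468772e+00 -3.11043922e-01]
[-3.11043922e-01 -3.24852788e-02  1.84939021e+00 -4.44089210e-16
  1.32468772e+00 -1.88184025e+00]
[-3.11043922e-01 -3.24852788e-02  1.84939021e+00 -4.44089210e-16
  1.32468772e+00  1.25975241e+00]
[[-0.    -0.953  0.302]
 [-0.001  0.302  0.953]
 [-1.     0.    -0.001]]
```

```bash
python3 - <<'E'
from h import *
env.reach([.5005,-.1275,.23],down(np.deg2rad(-31)))
s=monitor.sense(); print(s["clock"],s["position"],s["joints"].round(3) if hasattr(s["joints"],'round') else s["joints"])
f=snap("wrist","w1"); print(np.array(f["view"]).round(4).tolist())
for n,p in [("wing",(.5008,-.1275,.0905)),("knob",(.5016,-.0634,.092))]: print(n,proj(f,p))
E
```

```text
2.7333 [ 0.50062587 -0.12685756  0.23001383] [-0.475  0.295  1.525  0.     1.321  0.064]
[[0.8581, -0.5136, 0.0001, -0.4945], [-0.4851, -0.8105, 0.3282, 0.0991], [-0.1685, -0.2817, -0.9446, 0.4284], [0.0, 0.0, 0.0, 1.0]]
wing [276.19520715 203.4636448 ]
knob [242.05104247 147.70227726]
```

View pics/w1.png

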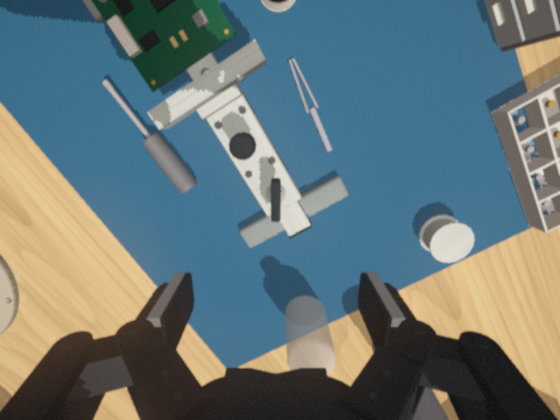

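```bash
python3 - <<'E'
from h import *
i=cv2.imread("pics/w1.png")[120:240,200:320]
cv2.imwrite("pics/w1c.png",cv2.resize(i,None,fx=5,fy=5,interpolation=cv2.INTER_CUBIC))
E
```

```text
(no output)
```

View pics/w1c.png

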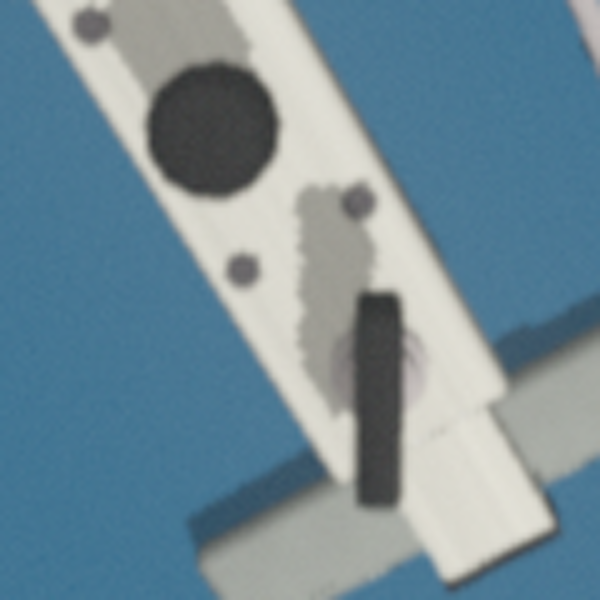

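```bash
python3 - <<'E'
from h import *
z=np.load("w1.npz");f={k:z[k] for k in z}
c=lambda x,y:((x+.5)/5-.5+200,(y+.5)/5-.5+120)
print("rows", c(379,293),c(379,507))
d=np.array([np.cos(np.deg2rad(59)),np.sin(np.deg2rad(59)),0])
print(back(f,*c(379,507),.0905), back(f,*c(379,293),.0665),back(f,*c(379,293),.0905))
b=back(f,*c(379,507),.0905); print("c from bottom",b+.021*d)
b=back(f,*c(379,293),.0905); print("c from top",b-.021*d)
b=back(f,*c(379,293),.0665); print("c from top lowedge",b-.021*d)
# knob contour: extremes left 148 right 279 top 62 bottom 198
for zz in (.092,.080,.068): print(zz,back(f,*c(213.5,130),zz).round(4),back(f,*c(213,198),zz).round(4),back(f,*c(213,62),zz).round(4))
E
```

```text
rows (275.4, 178.2) (275.4, 221.0)
[ 0.49039968 -0.14330715  0.0905    ] [ 0.51075898 -0.1092856   0.0665    ] [ 0.51341683 -0.1048639   0.0905    ]
c from bottom [ 0.50121548 -0.12530663  0.0905    ]
c from top [ 0.50260103 -0.12286441  0.0905    ]
c from top lowedge [ 0.49994318 -0.12728611  0.0665    ]
0.092 [ 0.5029 -0.0619  0.092 ] [ 0.4958 -0.0725  0.092 ] [ 0.5095 -0.0515  0.092 ]
0.08 [ 0.5011 -0.0623  0.08  ] [ 0.4938 -0.0733  0.08  ] [ 0.508  -0.0514  0.08  ]
0.068 [ 0.4993 -0.0627  0.068 ] [ 0.4917 -0.0742  0.068 ] [ 0.5065 -0.0514  0.068 ]
```

```bash
python3 - <<'E'
from h import *
p=[.5008,-.1262]; q=down(np.deg2rad(-31))
env.movel(p+[.12],velocity=.15,frame=q)
print(env.movel(p+[.064],velocity=.06,guard=8))
snap("wrist","w2")
s=monitor.sense(); print(s["clock"],s["position"],s["contact_force"],s["finger_gap"])
env.close_gripper(30)
s=monitor.sense(); print(s["clock"],s["position"],s["contact_force"],s["ft_torque"],s["finger_gap"])
snap("scene","s2");snap("wrist","w3")
i=cv2.imread("pics/s2.png")[130:265,180:340]
cv2.imwrite("pics/s2c.png",cv2.resize(i,None,fx=4,fy=4,interpolation=cv2.INTER_CUBIC))
E
```

```text
False
4.8 [ 0.50103221 -0.12629936  0.06438978] [-0.50499387  0.57287618 -0.22237739] 1.0029246060828103
5.475 [ 0.50078297 -0.12615761  0.0641323 ] [-1.24049168  0.49318255  3.54666556] [ 0.04660909  0.1804408  -0.04527437] 0.15725563678529933
```

View pics/s2c.png

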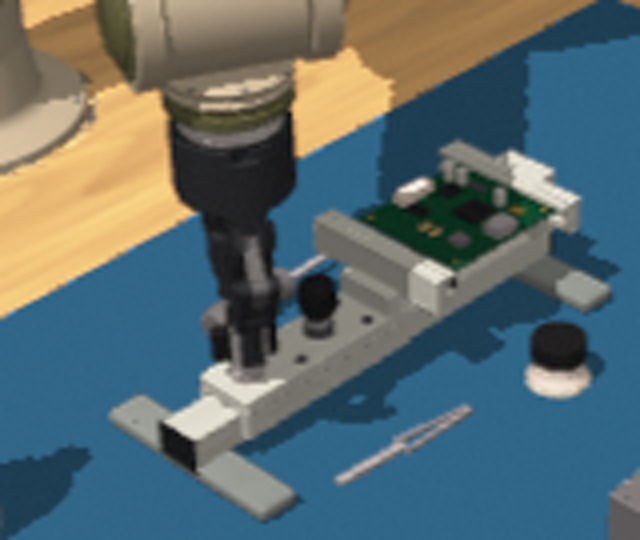

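View pics/w3.png

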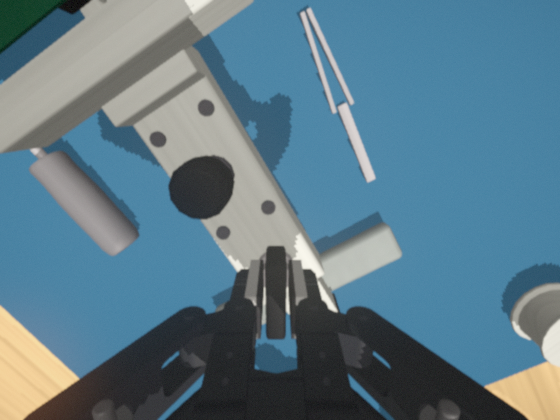

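The fingers hold the bar, which shows at (276,290) between the pads. Next I turn it anticlockwise.

```bash
python3 - <<'E'
from h import *
q=np.array(monitor.sense()["joints"]); 
for k in range(1,4):
    t=q.copy(); t[5]-=1.42*k/3; env.set_joints(t)
    s=monitor.sense(); print(s["clock"],s["position"],s["contact_force"].round(2),s["ft_torque"].round(3),s["finger_gap"])
snap("wrist","w4")
E
```

```text
6.1 [ 0.50030259 -0.12602097  0.06401769] [-4.53  1.37  4.79] [ 0.208  0.853 -0.075] 0.16178407375904275
6.625 [ 0.49978528 -0.12608542  0.06395469] [-8.18  1.18  5.33] [ 0.01   1.44  -0.135] 0.16098022545107576
7.15 [ 0.49934863 -0.12632743  0.06390865] [-10.92  -1.41   7.19] [-0.31   1.901 -0.174] 0.16039521277228486
```

View pics/w4.png

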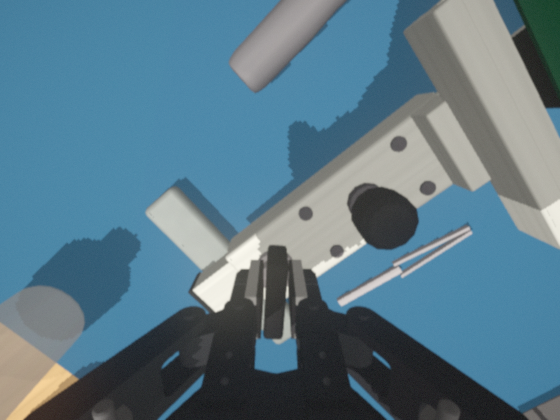

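```bash
python3 - <<'E'
from h import *
env.release()
s=monitor.sense(); p=np.array(s["position"]); print(s["clock"],p,s["contact_force"].round(2))
env.movel([p[0],p[1],.15],velocity=.2)
env.reach([.501,-.0625,.15],down(0))
s=monitor.sense(); print(s["clock"],s["position"],s["contact_force"].round(2))
f=snap("wrist","w5")
for zz in (.092,.080,.068): print(proj(f,[.501,-.0625,zz]))
E
```

```text
7.8917 [ 0.50082039 -0.1261918   0.06409894] [ 0.42 -0.57 -0.49]
9.4167 [ 0.50072581 -0.06258901  0.14921957] [-0.06 -0.63 -0.67]
[275.37635604 235.26302368]
[275.40794991 229.17723448]
[275.43654846 223.66842273]
```

View pics/w5.png

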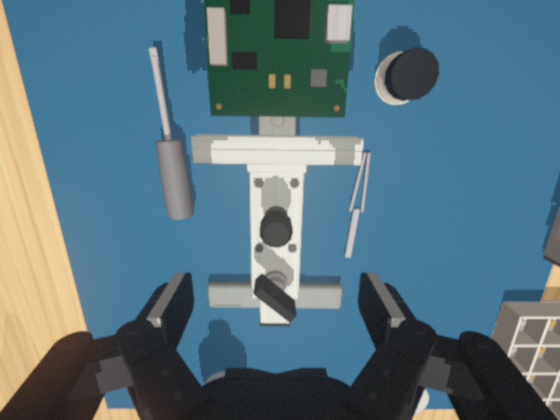

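```bash
python3 - <<'E'
from h import *
i=cv2.imread("pics/w5.png")[130:330,180:380]
cv2.imwrite("pics/w5c.png",cv2.resize(i,None,fx=3,fy=3,interpolation=cv2.INTER_CUBIC))
E
```

```text
(no output)
```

View pics/w5c.png

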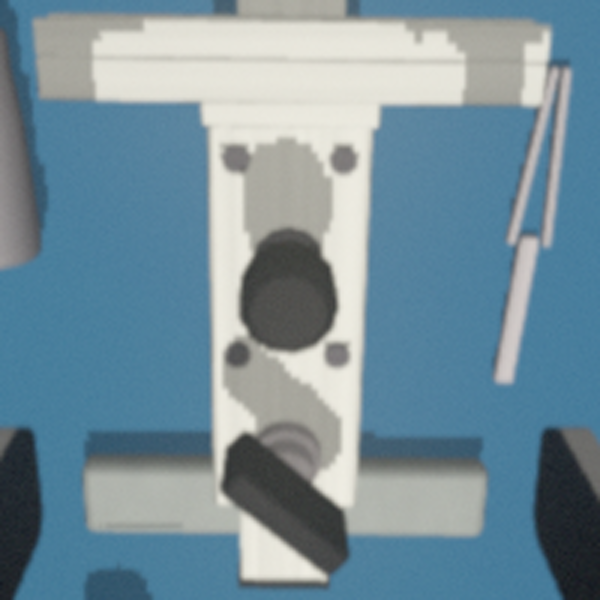

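```bash
python3 - <<'E'
from h import *
def st(n):
    s=monitor.sense(); print(n,round(s["clock"],2),s["position"].round(5),s["contact_force"].round(2),round(s["finger_gap"],3)); return s
p=[.501,-.0605]
env.movel(p+[.10],velocity=.15)
print(env.movel(p+[.064],velocity=.06,guard=8)); st("down")
env.close_gripper(60); s=st("grip"); 
f=snap("wrist","w6")
P=np.array(s["position"])
env.movel(P+[0,0,.006],velocity=.03); st("up6")
env.movel(P+[0,0,.0125],velocity=.03); env.hold(.1); st("up12")
f=snap("wrist","w7")
E
```

```text
False
down 10.7 [ 0.50116 -0.06056  0.06414] [ 1.49 -0.1   0.04] 1.004
grip 11.3 [ 0.50084 -0.06052  0.06438] [-2.61 -0.03  5.1 ] 0.28
up6 11.72 [ 0.50068 -0.06048  0.07013] [ 1.78 -1.87 -7.06] 0.278
up12 12.18 [ 0.5007  -0.06047  0.07673] [ 0.39 -0.26 -9.38] 0.281
```

View pics/w7.png

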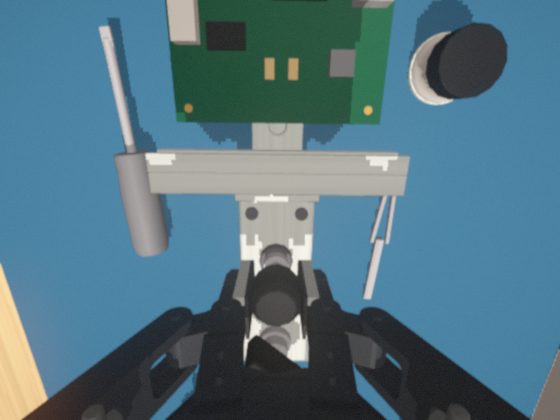

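The knob is gripped and lifted 12.35 mm, with a 9 N pull that matches the spring near its stop. Next I slide it.

```bash
python3 - <<'E'
from h import *
def st(n):
    s=monitor.sense(); print(n,round(s["clock"],2),s["position"].round(5),s["contact_force"].round(2),s["ft_torque"].round(2),round(s["finger_gap"],3)); return s
P=np.array([.5007,-.0605,.0767])
for d in (.008,.015,.020):
    g=env.movel(P+[0,d,0],velocity=.04,guard=12); st(f"{d} {g}")
    if g: break
snap("wrist","w8")
E
```

```text
0.008 False 12.58 [ 0.50073 -0.05181  0.07667] [ 2.43  2.22 -8.46] [ 0.37 -0.3   0.02] 0.275
0.015 False 12.91 [ 0.50079 -0.04497  0.07674] [ 1.99  2.24 -8.95] [ 0.37 -0.4   0.03] 0.281
0.02 False 13.18 [ 0.50081 -0.04017  0.07675] [ 2.5   2.29 -9.55] [ 0.33 -0.52  0.07] 0.276
```

View pics/w8.png

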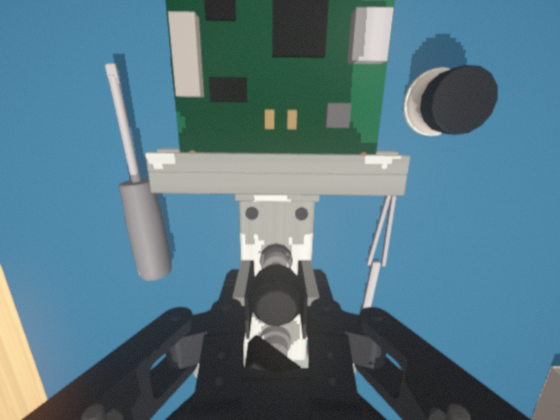

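The jaw moved with the gripper and the board's edge is now under its lip at row 153. Next I lower the pin.

```bash
python3 - <<'E'
from h import *
def st(n):
    s=monitor.sense(); print(n,round(s["clock"],2),s["position"].round(5),s["contact_force"].round(2),s["ft_torque"].round(2),round(s["finger_gap"],3)); return s
P=np.array([.5007,-.0405,.0767])
for d in (.068,.066,.0640):
    g=env.movel([.5007,-.0405,d],velocity=.03,guard=14); st(f"{d} {g}")
    if g: break
E
```

```text
0.068 False 13.68 [ 0.50079 -0.04052  0.06798] [ 3.35  2.16 -6.99] [ 0.31 -0.46 -0.  ] 0.277
0.066 False 13.93 [ 0.50078 -0.04053  0.06603] [ 2.68  1.57 -6.26] [ 0.26 -0.47  0.03] 0.277
0.064 False 14.18 [ 0.5009  -0.04066  0.06444] [0.71 1.88 1.52] [ 0.26 -0.14  0.02] 0.278
```

```bash
python3 - <<'E'
from h import *
def st(n):
    s=monitor.sense(); print(n,round(s["clock"],2),s["position"].round(5),s["contact_force"].round(2),s["ft_torque"].round(2),round(s["finger_gap"],3)); return s
env.movel([.5007,-.0405,.0632],velocity=.02); env.hold(.4); st("press")
snap("wrist","w9"); f=snap("scene","s9"); snap("top","t9")
i=cv2.imread("pics/s9.png")[130:265,180:340]
cv2.imwrite("pics/s9c.png",cv2.resize(i,None,fx=4,fy=4,interpolation=cv2.INTER_CUBIC))
E
```

```text
press 14.82 [ 0.50102 -0.04074  0.06432] [-1.95  1.72 10.49] [0.26 0.48 0.01] 0.278
```

View pics/w9.png

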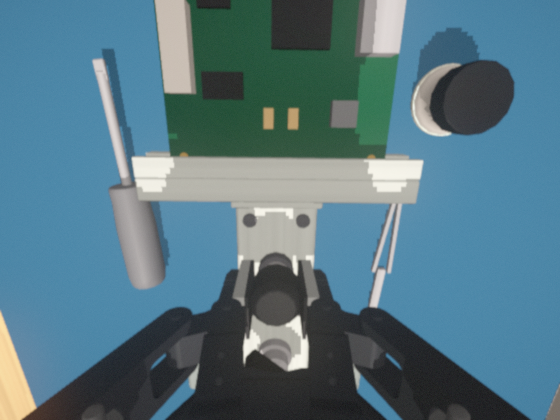

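View pics/s9c.png

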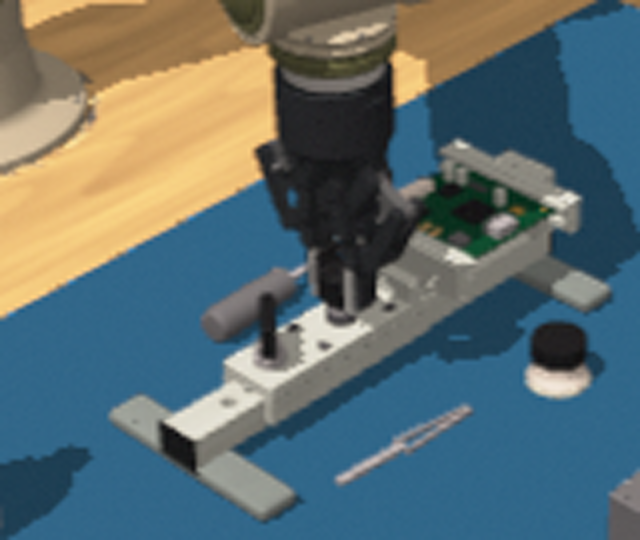

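View pics/t9.png

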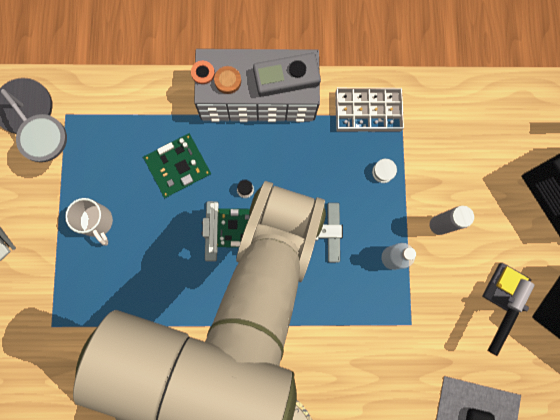

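```bash
python3 - <<'E'
from h import *
job.hand_in()
s=monitor.sense(); print(s["clock"],s["position"],s["contact_force"],s["finger_gap"])
E
```

```text
the job is handed in; nothing more can be done
the job is handed in; nothing more can be done
```

The saddle is one hole nearer the board and the pin is home. The gripper is still holding the plunger knob, pushing it down with about 10 N. You can tighten the clamp. I handed the job in shortly after 14.8 s on the clock, and it gave no verdict.

- **Clamp screw:** I turned it about 1.4 rad (80°) anticlockwise. The wrist picture showed the bar head near 139°, up from 59°.
- **Slide:** I lifted the knob 12.3 mm and the saddle moved 20 mm with about 2 N of drag, which matches a slack clamp.
- **Pin:** The knob came back to within 0.1 mm of the height where I first gripped it. It then stopped hard when I pressed, so the pin is in the hole.
- **Grip:** The grip was set at 60 N.
- **Board and bench:** The pictures show the board lying level, with its free edge under the jaw's lip. None of the other things looked moved. I judged these by eye and did not measure the board's position.
- **Disagreement:** The camera estimates of the knob's position along the rail differed by about 4 mm, so I gripped near the middle of that range. It made no difference, because the knob moved with the fingers.

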